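# Set the lift post's stop collar with the 40 mm gauge fork

### The job

Set the stop collar on the bath's basket-lift post with the orange gauge fork: stand the fork on the post's round base, pushed fully home around the threaded rod, then spin the knurled brass collar down by turning it clockwise until its rubber underside nips the fork. Finger-tight only, about 10 N: the fork must be lightly held but never crushed (25 N is too much). Leave the orange fork standing there under the collar, let go, and leave everything else where it is.

Things in the scene. Friction and masses are not known exactly. Their poses are not given: they have to be found in the camera images.
- post_foot (a point): Top centre of the lift post's fixed round steel base (disc, 176 mm diameter, 10 mm thick, top 10 mm above the table), on the axis of the vertical threaded rod. The rod is 14 mm in diameter and ends 102 mm above this point.
- stop_collar: Knurled brass collar on the rod: 44 mm diameter, 36 mm tall; origin at the centre of the brass underside, 52 to 60 mm above the round base at the start; z up; the frame does not turn. A black rubber wear ring (39 mm diameter) projects below the brass by an unmeasured 1.5 to 6.5 mm, different each time; it is what meets the fork, and it gives about 1 mm per 15 N.
- collar_turn (a joint): Collar's turning angle in rad, growing clockwise seen from above. Coarse thread: a clockwise turn lowers it 30 mm (4.77 mm per rad); it cannot slide without turning and stays where left. Running free takes up to 0.06 N m; once the rubber bears on the fork, torque rises roughly 0.006 N m per newton of bearing force, and each further 0.1 rad adds about 7 N.
- gauge40: Orange gauge fork (loose, 130 to 225 g), the one to use: block 40 mm tall, 46 mm wide (y), from x = -70 to +21 mm. A slot 18 mm wide, open to +x, ends at x = -9 mm: fully home, the rod's axis lies within about 2 mm of the origin. Origin at the underside, midway across the slot; z up. At x = -62 mm a black handle (16 mm in x, 20 mm in y) stands up to 92 mm above the underside.
- gauge40_grip (a point): Point on the orange fork's black handle, 72 mm above the fork's underside, at x = -62 mm of the fork: centre of a good grip from above, fingers closing along the fork's y (20 mm wide).
- gauge30: Blue gauge fork, the wrong one, same shape but only 30 mm tall; leave it alone. Origin as on the orange fork.
- steel_cup_a: Steel cup, 72 mm diameter, 65 mm tall, origin under its centre. Leave alone.
- steel_cup_b: Steel cup, 72 mm diameter, 65 mm tall, origin under its centre. Leave alone.
- jar: Glass jar with red lid, 72 mm diameter, 100 mm tall, origin under its centre. Leave alone.
- beaker: Clear plastic beaker, 64 mm diameter, 90 mm tall, origin under its centre. Leave alone.
- spare_collar: Spare steel ring lying flat, 44 mm diameter, 20 mm tall, origin under its centre. Leave alone.
- cassette: Open aluminium instrument tray, 180 x 100 x 28 mm, origin under its centre. Leave alone.
- soap: White plastic bottle with green cap, 56 mm diameter, 180 mm tall, origin under its centre. Leave alone.
There are look-alikes about, which are no part of the job. Leave any blue or purple look-alike of the part that bears post_foot alone.

How it is judged:
By the outcome, as a careful person would: the job done as asked, in the order asked, and still so for the second after the job is handed in, with the robot touching nothing.
It also fails if it takes over 72 s, if anything falls off the work surface, if the arm or the gripper's body presses on something with over 40 N, if the wrist force passes 120 N, or if a joint passes its speed limit or range.

### The arm

A 6-joint arm with a two-finger parallel gripper is mounted at the origin on the work surface. World frame = base frame: x ahead of the robot, y to its left, z up, the work surface at z = 0. Lengths are in m, angles in degrees, forces in N, time in s.
With the tool pointing down it reaches from about 0.325 to 0.85 m from the base axis. Payload 15.5 kg.
Tool frame: the origin (TCP) lies midway between the tips of the shut fingers; the grasp point (between the pads) lies 19 mm behind it; y points along the fingers, x is the direction in which the jaws open and shut, and the axes are right-handed (so a half turn about y gives the same grasp; the last joint's range is limited). The gripper opens to 91 mm and grips with 3 to 60 N. Pads are 32 mm wide; open, the fingers measure 118 mm over their backs; the gripper's body (76 mm by 178 mm) begins 60 mm behind the grasp point.
Start: joints at [62.137, 28.281, 77.091, -0, 74.628, -5.472], TCP at [0.238, 0.578, 0.192] pointing down, gripper open.
Joint ranges: [-166.48, 166.48], [-47.26, 123.95], [12.59, 153.08], [-70.14, 250.14], [6.76, 159.57], [-176.63, 176.63]. Speed limits (degrees/s): [108.29, 108.29, 147.25, 172.46, 172.46, 172.46].

### API

Orientations are given as a 3x3 rotation matrix whose columns are the frame's x, y, z axes.
In Python, from bench import ctrl gives the robot as it stands. The module is installed in compiled form; this text tells all that it offers. Calls block until the motion is done:
- ctrl.goto(position, orientation): joint-space move of the TCP to a pose.
- ctrl.move_l(position, vel=0.15, ori=None, contact_N=None): straight line of the TCP; ori=None keeps the orientation; vel is the mean speed in m/s. With contact_N (N) it stops when the force on the tool has changed by that much, and returns True; else False.
- ctrl.movej(angles): joint-space move.
- ctrl.command_gripper(opening): opening from 0.0 (shut) to 1.0 (fully open); the grip force is fixed at half the most; returns when the fingers have stopped.
- ctrl.sleep(seconds).
- ctrl.ik(position, orientation): joint angles nearest the present ones, or None.
- ctrl.read_camera(name): name is "side" or "top"; returns the picture (400x640x3 uint8, blue, green, red); there is no depth.
- ctrl.camera_params(name): a dict with "fx", "fy", "cx", "cy" (pixels), "pose" (4x4, takes a point from camera to world coordinates). Camera axes: x right, y up, looking along -z (the intrinsics and any distortion apply to the point x, -y, -z); pixel columns grow to the right and rows downward; lengths in m; the calibration is good to about 2 mm. A picture is of the moment at which its call begins. camera_params takes no time and is no camera call.
A pose or a line that the arm cannot do raises ctrl.MotionError and nothing moves.
- ctrl.sign_off(): hands the job in, once; it reports no verdict.
Readings, each from a call of its own:
- ctrl.current_t(): time.
- ctrl.current_q(): joint angles.
- ctrl.current_dq(): joint speeds.
- ctrl.current_effort(): joint torques, N m.
- ctrl.current_tool_pos(): TCP position.
- ctrl.current_eef_rot(): TCP orientation.
- ctrl.current_contact_force(): force on the tool from outside, world axes, zero at the start.
- ctrl.current_wrist_torque(): the same for the moment, N m.
- ctrl.current_grip_width(): opening from 0.0 (shut) to 1.0 (fully open).
Only numpy, scipy, OpenCV 4.12 (cv2) and the standard library are available. Lean on these libraries where they do the work, as an engineer would, in place of code of your own. Each camera call takes 0.05 s, during which the arm holds its last target. There are 200 camera calls.

## Working session

There is one attempt and no reset: what is moved stays moved. The work goes in short steps, each a Python script; the robot and the scene stay as the last script left them, time stands still between calls to the robot, and variables do not carry over. Pictures are saved under pics/ and viewed, about 8 in all and at most 12, crops included, and the job is handed in when it is done.

```bash
mkdir -p pics; ls
python3 - <<'E'
from bench import ctrl
import cv2,numpy as np
np.set_printoptions(precision=4,suppress=True)
for n in("top","side"):
    cv2.imwrite(f"pics/{n}0.png",ctrl.read_camera(n)); print(n,ctrl.camera_params(n))
print(ctrl.current_eef_rot(),ctrl.current_t(),ctrl.current_grip_width())
E
```

```text
pics
top {'fx': 381.8101408301976, 'fy': 381.8101408301976, 'cx': 315.7511373406664, 'cy': 202.39694935369727, 'pose': array([[ 0.0167,  0.9863, -0.1643,  0.3295],
       [-0.9997,  0.0191,  0.0133,  0.0316],
       [ 0.0163,  0.164 ,  0.9863,  1.2998],
       [ 0.    ,  0.    ,  0.    ,  1.    ]])}
side {'fx': 401.79852326783623, 'fy': 401.79852326783623, 'cx': 320.33081330541637, 'cy': 200.65437985006497, 'pose': array([[ 0.9907,  0.0723, -0.1154,  0.3755],
       [-0.1354,  0.6136, -0.7779, -0.9123],
       [ 0.0146,  0.7863,  0.6176,  0.8118],
       [ 0.    ,  0.    ,  0.    ,  1.    ]])}
[[ 0.3809 -0.0005 -0.9246]
 [ 0.9246 -0.001   0.3809]
 [-0.0011 -1.      0.0001]] 0.1 0.9953299195885814
```

View pics/top0.png

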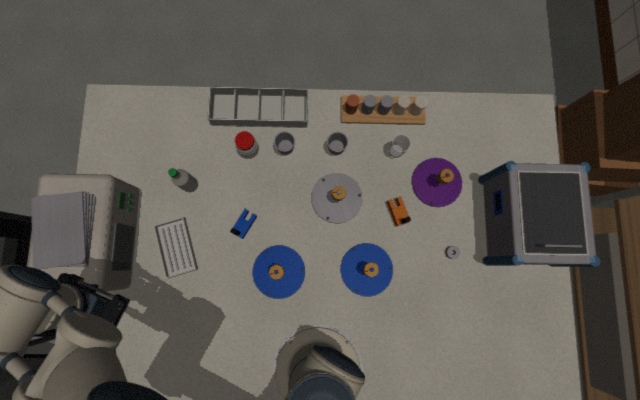

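View pics/side0.png

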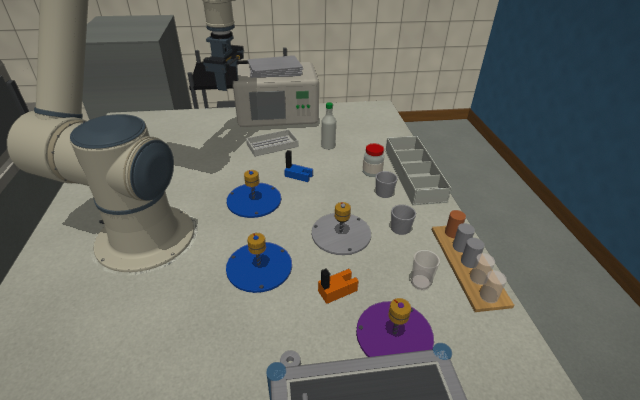

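The grey disc, top (337,198) and side (341,232), carries the real post. The orange fork is at top (398,211) and side (338,285). Next I'll take enlarged crops.

```bash
cat > h.py <<'E'
import cv2,numpy as np
from bench import ctrl
np.set_printoptions(precision=4,suppress=True)
def ray(n,uv):
    p=ctrl.camera_params(n);T=np.array(p['pose']);uv=np.atleast_2d(uv).astype(float)
    d=np.c_[(uv[:,0]-p['cx'])/p['fx'],-(uv[:,1]-p['cy'])/p['fy'],-np.ones(len(uv))]
    return T[:3,3],d@T[:3,:3].T
def plane(n,uv,z):
    o,d=ray(n,uv);return o+d*((z-o[2])/d[:,2])[:,None]
def tri(uvt,uvs):
    A=[];b=[]
    for n,uv in(("top",uvt),("side",uvs)):
        o,d=ray(n,uv);d=d[0]/np.linalg.norm(d[0]);P=np.eye(3)-np.outer(d,d);A.append(P);b.append(P@o)
    x=np.linalg.lstsq(np.vstack(A),np.hstack(b),rcond=None)[0];return x,np.linalg.norm(np.vstack(A)@x-np.hstack(b))
def proj(n,P):
    p=ctrl.camera_params(n);T=np.array(p['pose']);q=(np.atleast_2d(P)-T[:3,3])@T[:3,:3]
    return np.c_[p['cx']+p['fx']*q[:,0]/-q[:,2],p['cy']-p['fy']*q[:,1]/-q[:,2]]
E
python3 - <<'E'
from h import *
t=cv2.imread("pics/top0.png");s=cv2.imread("pics/side0.png")
f=lambda im,x,y:cv2.resize(im[y:y+75,x:x+133],None,fx=6,fy=6,interpolation=cv2.INTER_CUBIC)[:, :798]
a=cv2.resize(t[160:235,300:433],(798,450),interpolation=cv2.INTER_CUBIC)
b=cv2.resize(s[190:310,290:423],(798,720),interpolation=cv2.INTER_CUBIC)
cv2.imwrite("pics/topc.png",a);cv2.imwrite("pics/sidec.png",cv2.resize(s[195:305,295:405],(600,600),interpolation=cv2.INTER_CUBIC))
for n,im,(x0,y0,x1,y1) in(("top",t,(380,185,420,235)),("side",s,(310,262,365,305))):
    hsv=cv2.cvtColor(im,cv2.COLOR_BGR2HSV)
    m=cv2.inRange(hsv,(3,150,90),(18,255,255));mm=np.zeros_like(m);mm[y0:y1,x0:x1]=m[y0:y1,x0:x1]
    k=cv2.inRange(hsv,(0,0,0),(180,255,60));kk=np.zeros_like(m);kk[y0:y1,x0:x1]=k[y0:y1,x0:x1]
    for q in(mm,kk):
        c=max(cv2.findContours(q,0,1)[0],key=cv2.contourArea);print(n,cv2.contourArea(c),cv2.minAreaRect(c),c[:,0].tolist())
# disc
hsv=cv2.cvtColor(t,cv2.COLOR_BGR2HSV);print(t[185,320],t[212,350],t[230,340],t[175,300])
E
```

```text
top 201.5 ((398.88360595703125, 210.3561553955078), (26.334259033203125, 12.874526023864746), 69.44395446777344) [[399, 197], [398, 198], [398, 199], [398, 200], [399, 201], [399, 202], [400, 203], [400, 204], [400, 205], [399, 206], [398, 206], [397, 207], [396, 207], [395, 207], [394, 206], [393, 205], [393, 204], [392, 203], [392, 202], [392, 201], [391, 200], [390, 200], [389, 200], [389, 201], [389, 202], [390, 203], [390, 204], [390, 205], [391, 206], [391, 207], [392, 208], [392, 209], [392, 210], [393, 211], [393, 212], [393, 213], [394, 214], [394, 215], [395, 216], [395, 217], [395, 218], [396, 219], [396, 220], [396, 221], [397, 222], [397, 223], [398, 224], [399, 224], [400, 224], [400, 223], [399, 222], [399, 221], [399, 220], [399, 219], [400, 218], [401, 218], [402, 217], [403, 217], [404, 217], [405, 217], [406, 216], [407, 216], [407, 215], [407, 214], [406, 213], [406, 212], [406, 211], [405, 210], [405, 209], [404, 208], [404, 207], [404, 206], [403, 205], [403, 204], [402, 203], [402, 202], [402, 201], [401, 200], [401, 199], [400, 198], [400, 197]]
top 32.0 ((405
[... 1895 characters left out ...]
0, 273], [350, 272], [350, 271], [350, 270], [349, 269], [348, 269]]
side 123.0 ((325.0, 278.5), (19.0, 8.0), 90.0) [[325, 269], [324, 270], [323, 270], [322, 270], [321, 271], [321, 272], [321, 273], [321, 274], [321, 275], [321, 276], [321, 277], [321, 278], [321, 279], [321, 280], [321, 281], [321, 282], [321, 283], [321, 284], [322, 285], [322, 286], [323, 287], [324, 288], [325, 288], [326, 288], [327, 287], [328, 287], [328, 286], [328, 285], [329, 284], [328, 283], [328, 282], [328, 281], [328, 280], [328, 279], [328, 278], [328, 277], [328, 276], [329, 275], [329, 274], [329, 273], [328, 272], [327, 271], [327, 270], [326, 269]]
[107 107 110] [115 112 117] [119 129 133] [113 124 127]
```

View pics/topc.png

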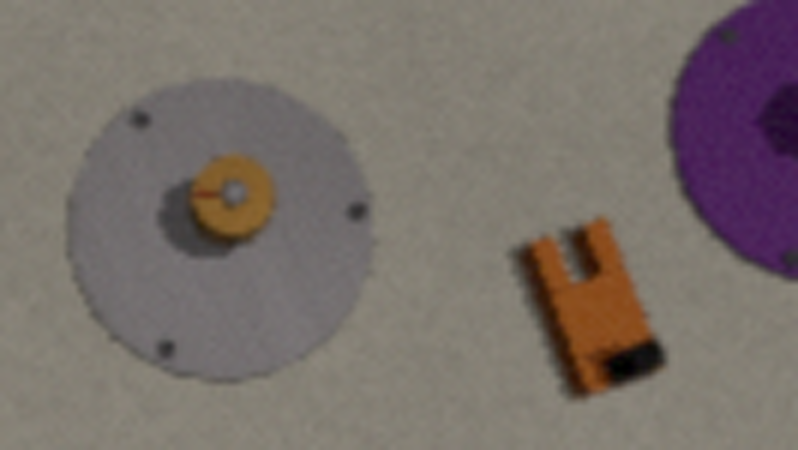

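View pics/sidec.png

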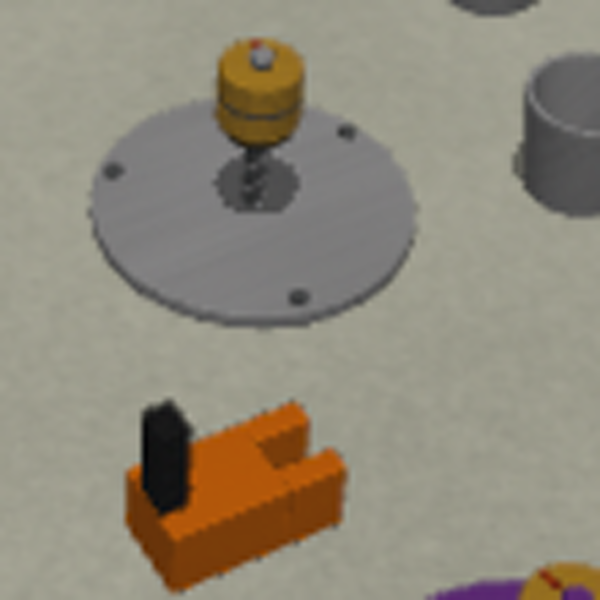

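Top crop: disc centre at about (336.8,198.2), rod top at (339,192). Side crop: rod top at about (343,205.6). The fork points up and slightly left in the top image, and its handle is at (405,220). Now I'll compute positions.

Run:
```python
from h import *
T=lambda *a:np.array(a)/6.+[300,160]-.42
S=lambda *a:np.array(a)*110/600.+[295,195]-.41
t=cv2.imread("pics/top0.png");s=cv2.imread("pics/side0.png")
# disc fit by saturation
for n,im,c,r in(("top",t,(337,198),34),("side",s,(341,232),38)):
    hsv=cv2.cvtColor(cv2.GaussianBlur(im,(3,3),0),cv2.COLOR_BGR2HSV);m=cv2.inRange(hsv,(0,0,0),(180,16,255))
    # colour excess b-r
    d=cv2.GaussianBlur(im,(5,5),0).astype(int);m=((d[...,2]-d[...,0])<9).astype(np.uint8)*255
    k=np.zeros_like(m);cv2.circle(k,c,r,255,-1);m&=k
    ct=max(cv2.findContours(m,0,1)[0],key=cv2.contourArea);h=cv2.convexHull(ct)
    e=cv2.fitEllipse(h);w=plane(n,h[:,0],.01)[:,:2]
    (cx,cy),rr=cv2.minEnclosingCircle(w.astype(np.float32));print(n,"ellipse",e,"disc",cx,cy,rr,"ell ctr",plane(n,e[0],.01))
print("rodtop",plane("top",T(234,192),.112),plane("side",S(262,58),.112),tri(T(234,192),S(262,58)))
print("collar top",plane("top",T(232,197),.104))
q=np.array([S(175,535),S(346,460),S(302,403),S(128,472)]);w=plane("side",q,.04);print("side top face",w[:,:2],w.mean(0))
print([np.linalg.norm(w[i]-w[i-1]) for i in range(4)])
wb=plane("side",np.array([S(175,592),S(342,523),S(126,522)]),0);print(wb)
q=np.array([T(583,395),T(533,240),T(606,217),T(662,355)]);w=plane("top",q,.04);print("top top face",w[:,:2])
print("handle top",plane("top",T(643,357),.092),plane("side",S(167,411),.092))
```

```text
top ellipse ((336.26220703125, 197.74285888671875), (49.71103286743164, 50.20392608642578), 91.29389953613281) disc 0.5626431703567505 -0.05666216090321541 0.08763173222541809 ell ctr [[ 0.5619 -0.056   0.01  ]]
side ellipse ((340.7734069824219, 233.67198181152344), (42.30725860595703, 59.817195892333984), 94.1963119506836) disc 0.5642339587211609 -0.0589120090007782 0.09145604819059372 ell ctr [[ 0.5636 -0.0645  0.01  ]]
rodtop [[ 0.5635 -0.0563  0.112 ]] [[ 0.5651 -0.0586  0.112 ]] (array([ 0.5647, -0.0565,  0.1101]), np.float64(0.0012181188032764363))
collar top [[ 0.5624 -0.0559  0.104 ]]
side top face [[ 0.4863 -0.2975]
 [ 0.5704 -0.2647]
 [ 0.5571 -0.228 ]
 [ 0.4704 -0.2594]] [ 0.5211 -0.2624  0.04  ]
[np.float64(0.041308740852273707), np.float64(0.09025112147953929), np.float64(0.039000510328027406), np.float64(0.09215641784689015)]
[[ 0.4873 -0.2977  0.    ]
 [ 0.5706 -0.2684  0.    ]
 [ 0.4705 -0.2553  0.    ]]
top top face [[ 0.467  -0.2559]
 [ 0.5536 -0.2294]
 [ 0.5676 -0.2707]
 [ 0.4901 -0.3004]]
handle top [[ 0.4822 -0.2765  0.092 ]] [[ 0.4854 -0.2715  0.092 ]]
```

```bash
cat >> h.py <<'E'
def R(deg):
    c,s=np.cos(np.radians(deg)),np.sin(np.radians(deg));return np.array([[c,0,-s],[s,0,c],[0,-1,0]])
def st(tag=""):
    print(tag,"t%.2f"%ctrl.current_t(),"p",np.array(ctrl.current_tool_pos()),"F",np.array(ctrl.current_contact_force()),"M",np.array(ctrl.current_wrist_torque()),"w%.3f"%ctrl.current_grip_width())
E
python3 - <<'E'
from h import *
g=np.array([.4842,-.2755])
ctrl.goto([*g,.17],R(-70));st();print(ctrl.current_q())
print(ctrl.move_l([*g,.053],vel=.12,contact_N=6));st("down")
cv2.imwrite("pics/side1.png",cv2.resize(ctrl.read_camera("side")[200:350,260:420],None,fx=3.5,fy=3.5))
E
```

```text
t3.21 p [ 0.4845 -0.275   0.17  ] F [ 0.0925 -0.472  -0.2868] M [-0.0145  0.1351  0.017 ] w0.997
[-35.7212  24.1629  88.4287   0.0048  67.4069  34.2153]
False
down t4.33 p [ 0.4846 -0.2758  0.0536] F [-0.1351 -0.5091  0.3017] M [-0.0753  0.1637 -0.0167] w1.003
```

View pics/side1.png

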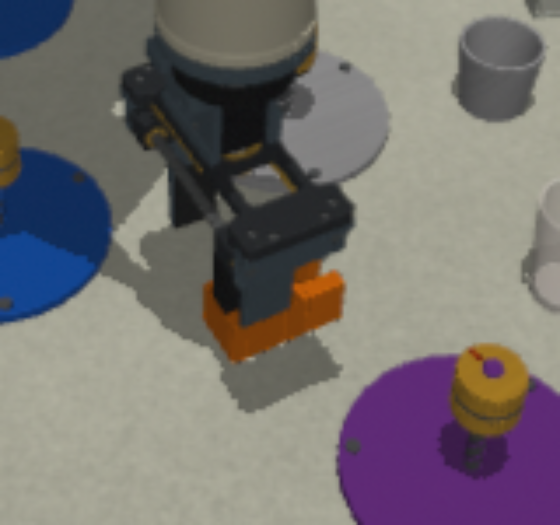

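Fingers straddle the handle with the fork undisturbed. Next: grip, lift and go to the pre-insertion pose at heading 50°.

Run:
```python
from h import *
A=np.array([.5635,-.0568]);h=50;u=np.array([np.cos(np.radians(h)),np.sin(np.radians(h))])
ctrl.command_gripper(0.0);st("grip")
p=ctrl.current_tool_pos();ctrl.move_l([p[0],p[1],.12],vel=.12);st("lift")
pre=A-u*(.062+.045)
ctrl.goto([*pre,.12],R(h-90));st("pre");print(ctrl.current_q())
ctrl.move_l([*pre,.053+.014],vel=.08,contact_N=8);st("low")
a=cv2.resize(ctrl.read_camera("top")[165:240,280:400],None,fx=5,fy=5,interpolation=cv2.INTER_CUBIC)
s=ctrl.read_camera("side");cv2.imwrite("pics/s2raw.png",s)
b=cv2.resize(s[190:290,280:400],None,fx=5,fy=5,interpolation=cv2.INTER_CUBIC)
cv2.imwrite("pics/t2.png",a);cv2.imwrite("pics/s2.png",b)
```

```text
grip t5.47 p [ 0.4841 -0.2755  0.0529] F [-0.0654 -0.3977 -1.2698] M [-0.0905  0.1344 -0.0212] w0.215
lift t6.17 p [ 0.4838 -0.2752  0.1195] F [-0.3948  0.5949 -0.885 ] M [-0.1093  0.1846  0.0406] w0.217
pre t6.78 p [ 0.4945 -0.1382  0.1194] F [-0.2618 -0.0805 -1.5561] M [-0.1007  0.1483 -0.0242] w0.216
[-22.2717  24.6136  97.7113  -0.0069  57.7288  17.6887]
low t7.59 p [ 0.495  -0.139   0.0673] F [-0.0263  0.1179 -1.9943] M [-0.1221  0.1433  0.0067] w0.214
```

View pics/s2.png

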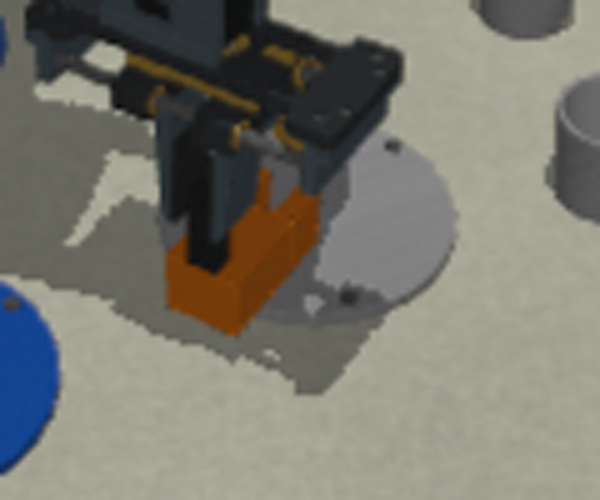

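Run:
```python
from h import *
A=np.array([.5635,-.0568]);h=50;u=np.array([np.cos(np.radians(h)),np.sin(np.radians(h))]);v=np.array([-u[1],u[0]])
p=A-u*.107;print(ctrl.move_l([*p,.065],vel=.03,contact_N=6))
e=A-u*.050
print(ctrl.move_l([*e,.065],vel=.025,contact_N=4));st("push")
d=np.array(ctrl.current_tool_pos())[:2]-A;print("along",d@u,"lat",d@v)
for i in range(5):
    F=np.array(ctrl.current_contact_force());print("Fu,Fv,Fz",F[:2]@u,F[:2]@v,F[2]);ctrl.sleep(.02)
```

```text
False
True
push t9.71 p [ 0.5266 -0.1005  0.0648] F [-0.1338 -2.837  -0.8418] M [-0.7713  0.3165 -0.0325] w0.215
along -0.057241712534437474 lat 0.00015927562610916748
Fu,Fv,Fz -2.2592608430480383 -1.721116169702271 -0.8417516469395124
Fu,Fv,Fz -2.836902961409217 -0.5696948859051947 -0.41010002525844413
Fu,Fv,Fz -3.4457333332466966 -0.21164292643416738 -0.2346122017137212
Fu,Fv,Fz -2.3109557906619367 -1.6224571813115984 -1.4463578335908058
Fu,Fv,Fz -2.7422425000697017 -0.9456994547175944 -0.3345732795752999
```

Contact came at the expected home depth. Now I'll lower the fork, release it, retreat and look.

Run:
```python
from h import *
p=np.array(ctrl.current_tool_pos())
print(ctrl.move_l([p[0],p[1],.060],vel=.01,contact_N=4));st("down")
ctrl.command_gripper(0.45);st("rel")
p=np.array(ctrl.current_tool_pos());ctrl.move_l([p[0],p[1],.16],vel=.15)
ctrl.goto([.47,-.22,.22],R(-40));st("away")
t=ctrl.read_camera("top");s=ctrl.read_camera("side");cv2.imwrite("pics/t3raw.png",t);cv2.imwrite("pics/s3raw.png",s)
f=lambda im,y,x,k:cv2.resize(im[y:y+75,x:x+75],None,fx=k,fy=k,interpolation=cv2.INTER_CUBIC)
cv2.imwrite("pics/c3.png",np.hstack([f(t,160,300,5),f(s,195,305,5)]))
```

```text
True
down t10.07 p [ 0.5259 -0.1008  0.0628] F [-0.6742 -2.904   2.3282] M [-0.5334  0.2476 -0.0367] w0.219
rel t10.60 p [ 0.5257 -0.1005  0.0628] F [0.6223 0.6895 0.5525] M [-0.0834  0.0949  0.0327] w0.451
away t12.03 p [ 0.4695 -0.2201  0.2193] F [-0.1475  0.9141  0.2518] M [-0.1126  0.1057 -0.0039] w0.450
```

View pics/c3.png

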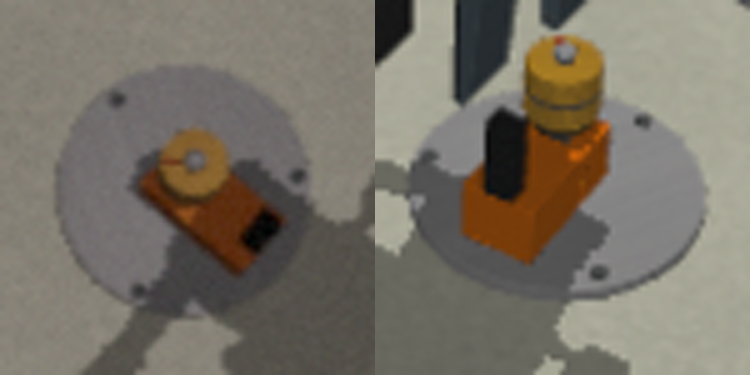

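The fork is home: in both views its prongs go past the rod under the collar. Next, grip the collar with joint 6 near its lower end, so it can make nearly a full turn.

Run:
```python
from h import *
A=[.564,-.0568]
ctrl.command_gripper(.66)
ctrl.goto([*A,.16],R(160));print(ctrl.current_q());st("above")
print(ctrl.move_l([*A,.072],vel=.08,contact_N=6));
def avg(tag,n=15):
    f=[];m=[]
    for i in range(n):
        f.append(ctrl.current_contact_force());m.append(ctrl.current_wrist_torque());ctrl.sleep(.015)
    print(tag,np.mean(f,0),np.std(f,0),np.mean(m,0),np.std(m,0))
st();avg("open")
ctrl.command_gripper(0.);st("closed");avg("closed")
s=ctrl.read_camera("side");cv2.imwrite("pics/s4.png",cv2.resize(s[180:280,280:410],None,fx=5,fy=5,interpolation=cv2.INTER_CUBIC))
```

```text
[ -11.797    25.5459   87.7736    0.       66.6746 -171.7576]
above t15.39 p [ 0.564  -0.0569  0.1601] F [-0.1011  0.0164 -0.2595] M [0.0447 0.1165 0.047 ] w0.657
False
 t16.64 p [ 0.5643 -0.0569  0.0725] F [-0.6058 -0.2946  0.2251] M [0.045  0.0977 0.0074] w0.654
open [-0.0131 -0.0964 -0.0028] [0.4441 0.346  0.4357] [0.0855 0.0938 0.0053] [0.0333 0.0249 0.0293]
closed t17.30 p [ 0.5655 -0.0573  0.0724] F [ 6.1668 -2.4526 -1.1455] M [-0.295  -0.8236 -0.005 ] w0.475
closed [ 5.71   -2.7768 -0.8437] [0.4343 0.5659 0.4757] [-0.3396 -0.8218 -0.0264] [0.0238 0.0186 0.0139]
```

View pics/s4.png

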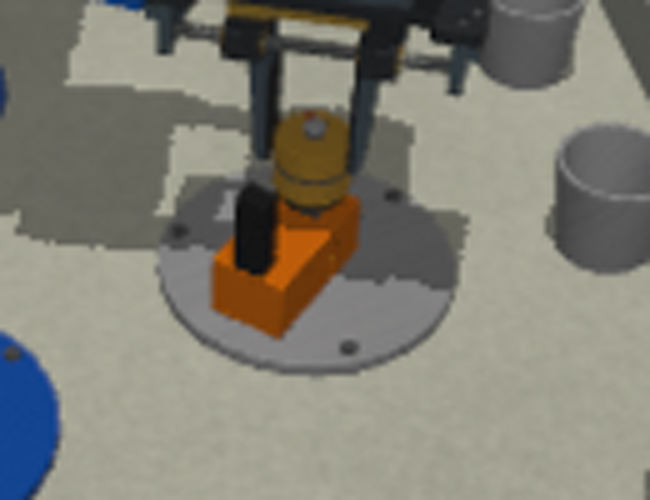

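```bash
cat > turn.py <<'E'
from h import *
import json
def avg(n=14):
    f=[];m=[]
    for i in range(n):
        f.append(ctrl.current_contact_force());m.append(ctrl.current_wrist_torque());ctrl.sleep(.012)
    return np.mean(f,0),np.mean(m,0)
def step(S,d):
    "turn collar d degrees clockwise, following the thread; nudge centre to null lateral force along jaws"
    S['a']-=d;S['z']-=.03*d/360
    ctrl.movej(ctrl.ik([S['c'][0],S['c'][1],S['z']],R(S['a'])))
    F,M=avg();c,s=np.cos(np.radians(S['a'])),np.sin(np.radians(S['a']))
    fj=F[0]*c+F[1]*s;ft=-F[0]*s+F[1]*c
    S['c'][0]+=.6*fj*c/5000;S['c'][1]+=.6*fj*s/5000
    print("turned%.0f t%.1f c"%(160-S['a'],ctrl.current_t()),np.array(S['c']),"fj%.1f ft%.1f fz%.1f Mz%.4f"%(fj,ft,F[2],M[2]));json.dump(S,open("S.json","w"))
    return M[2],F
E
python3 - <<'E'
from turn import *
S=dict(a=160.,z=.072,c=[.5655,-.0573])
step(S,0)
for i in range(5): step(S,10)
E
```

```text
turned0 t18.0 c [ 0.5655 -0.0573] fj0.3 ft0.4 fz5.1 Mz-0.0263
turned10 t18.4 c [ 0.5654 -0.0572] fj1.0 ft-0.1 fz5.5 Mz-0.0908
turned20 t18.8 c [ 0.5652 -0.0571] fj2.1 ft-0.2 fz6.0 Mz-0.0827
turned30 t19.2 c [ 0.565  -0.0569] fj2.1 ft-0.4 fz5.9 Mz-0.0942
turned40 t19.6 c [ 0.5649 -0.0566] fj2.4 ft-0.3 fz5.7 Mz-0.0815
turned50 t20.0 c [ 0.5648 -0.0563] fj2.6 ft-0.3 fz5.6 Mz-0.0938
```

The moment sign is opposite to what I expected, so I'll check that the collar really follows. The red mark should have moved about 50° clockwise.

Run:
```python
from h import *
st();print(ctrl.current_q(),np.degrees(np.arctan2(*np.array(ctrl.current_eef_rot())[[1,0],0])))
s=ctrl.read_camera("side");t=ctrl.read_camera("top")
o=cv2.imread("pics/s3raw.png")
f=lambda im,y,x:cv2.resize(im[y:y+50,x:x+50],None,fx=7,fy=7,interpolation=cv2.INTER_CUBIC)
cv2.imwrite("pics/c5.png",np.hstack([f(o,193,318),f(s,193,318)]))
```

```text
t20.01 p [ 0.5649 -0.0563  0.068 ] F [-0.5509  2.562   5.0795] M [ 0.8077  0.2348 -0.0983] w0.469
[ -11.7367   32.3116   92.9955    0.0357   54.6969 -121.747 ] 109.98970886311756
```

View pics/c5.png

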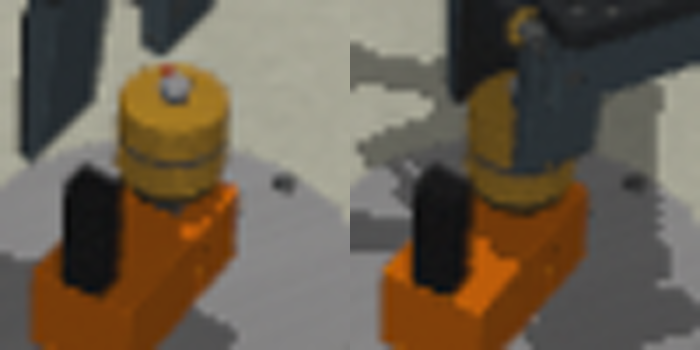

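The collar has lowered about 4 mm and follows the grip. I'll null the vertical preload and continue in fine steps, watching for any change in Mz.

Run:
```python
from turn import *
S=json.load(open("S.json"))
S['z']+=.0005
b=[step(S,4)[0] for i in range(4)]
for i in range(18):
    m,F=step(S,4)
    if abs(m-np.median(b))>.025 or abs(F[2])>12: print("STOP",np.median(b));break
    b.append(m)
```

```text
turned54 t20.5 c [ 0.5647 -0.0562] fj1.2 ft-2.1 fz-1.1 Mz-0.0615
turned58 t20.8 c [ 0.5647 -0.056 ] fj2.1 ft-2.4 fz-2.4 Mz-0.0447
turned62 t21.2 c [ 0.5646 -0.0558] fj1.6 ft-2.8 fz-3.2 Mz-0.0322
turned66 t21.6 c [ 0.5646 -0.0557] fj0.7 ft-2.9 fz-4.1 Mz-0.0407
turned70 t21.9 c [ 0.5646 -0.0556] fj0.9 ft-3.2 fz-4.2 Mz-0.0291
turned74 t22.3 c [ 0.5646 -0.0554] fj1.1 ft-4.0 fz-4.6 Mz-0.0387
turned78 t22.7 c [ 0.5647 -0.0553] fj1.0 ft-4.2 fz-4.5 Mz-0.0409
turned82 t23.0 c [ 0.5647 -0.0552] fj1.1 ft-4.5 fz-4.7 Mz-0.0327
turned86 t23.4 c [ 0.5647 -0.055 ] fj1.3 ft-4.9 fz-4.6 Mz-0.0321
turned90 t23.8 c [ 0.5648 -0.0549] fj1.3 ft-5.0 fz-4.9 Mz-0.0437
turned94 t24.1 c [ 0.5648 -0.0548] fj1.1 ft-5.0 fz-5.1 Mz-0.0645
turned98 t24.5 c [ 0.5649 -0.0546] fj1.6 ft-4.9 fz-5.4 Mz-0.0435
turned102 t24.9 c [ 0.565  -0.0545] fj1.3 ft-5.2 fz-5.1 Mz-0.0532
turned106 t25.2 c [ 0.5651 -0.0543] fj1.4 ft-5.0 fz-5.4 Mz-0.0370
turned110 t25.6 c [ 0.5652 -0.0542] fj1.3 ft-5.2 fz-5.4 Mz-0.0484
turned114 t26.0 c [ 0.5653 -0.0541] fj1.4 ft-5.3 fz-5.3 Mz-0.0290
turned118 t26.3 c [ 0.5655 -0.054 ] fj1.5 ft-5.4 fz-5.1 Mz-0.0287
turned122 t26.7 c [ 0.5656 -0.0539] fj1.3 ft-5.2 fz-5.3 Mz-0.0279
turned126 t27.1 c [ 0.5657 -0.0538] fj1.3 ft-5.6 fz-5.1 Mz-0.0449
turned130 t27.4 c [ 0.5659 -0.0537] fj1.5 ft-5.7 fz-5.3 Mz-0.0647
turned134 t27.8 c [ 0.566  -0.0536] fj1.6 ft-5.7 fz-5.0 Mz-0.0442
turned138 t28.2 c [ 0.5662 -0.0536] fj1.4 ft-5.8 fz-4.9 Mz-0.0400
```

The centre correction has been drifting (ft about −5 N). I'll freeze the centre at a consistent value and check the collar height by picture.

```bash
sed -i "s/S\['c'\]\[0\]+=.6.*$//" turn.py
python3 - <<'E'
from turn import *
S=json.load(open("S.json"));S['c']=[.5654,-.0566];S['z']-=.0004
step(S,0)
s=ctrl.read_camera("side");cv2.imwrite("pics/s6raw.png",s)
cv2.imwrite("pics/c6.png",cv2.resize(s[195:270,305:380],None,fx=8,fy=8,interpolation=cv2.INTER_CUBIC));st()
E
```

```text
turned138 t28.5 c [ 0.5654 -0.0566] fj11.2 ft9.8 fz0.7 Mz0.0191
 t28.59 p [ 0.566  -0.0553  0.061 ] F [ 7.7341 13.5239 -0.2952] M [ 2.5139 -1.5254  0.0423] w0.469
```

View pics/c6.png

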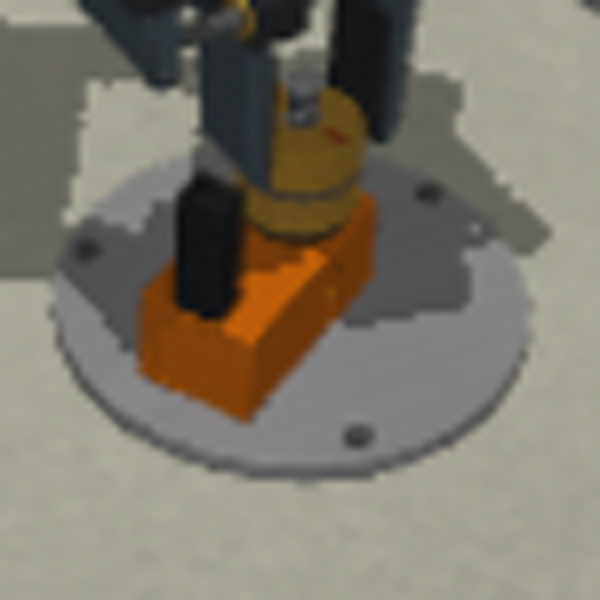

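The mark has rotated clockwise to the right, so the collar follows. The collar is now near the fork. Interpolating the two force readings puts the axis at (0.5667, −0.0545), which agrees with the depth at which the fork came home. Recentre there and continue finely.

```bash
sed -i 's/n=14/n=22/' turn.py
python3 - <<'E'
from turn import *
S=json.load(open("S.json"));S['c']=[.5667,-.0545]
step(S,0)
b=[step(S,3)[0] for i in range(3)]
for i in range(9):
    m,F=step(S,3);b.append(m)
    if b[-1]-np.median(b[:-2])>.03 and b[-2]-np.median(b[:-2])>.015: print("STOP");break
E
```

```text
turned138 t29.0 c [ 0.5667 -0.0545] fj-1.7 ft-0.5 fz5.2 Mz0.0201
turned141 t29.5 c [ 0.5667 -0.0545] fj-1.6 ft-0.5 fz5.8 Mz-0.0934
turned144 t29.9 c [ 0.5667 -0.0545] fj-1.4 ft-0.6 fz6.0 Mz-0.0802
turned147 t30.3 c [ 0.5667 -0.0545] fj-1.0 ft-0.4 fz6.1 Mz-0.0574
turned150 t30.8 c [ 0.5667 -0.0545] fj-0.8 ft-0.3 fz6.8 Mz-0.0557
STOP
```

Run:
```python
from turn import *
S=json.load(open("S.json"))
for i in range(3):
    m,F=step(S,1.5);C=m+.00477*F[2]+.062;print("   rise",C)
    if C>.055:break
```

```text
turned152 t31.2 c [ 0.5667 -0.0545] fj-0.7 ft-0.3 fz6.9 Mz-0.0416
   rise 0.05326202275847287
turned153 t31.6 c [ 0.5667 -0.0545] fj-0.8 ft-0.4 fz7.1 Mz-0.0373
   rise 0.05836569874826514
```

Torque has risen steadily from about 142° to +0.058 N m, which is about 10 N. By geometry it is about 12 N. Release, retreat and check.

Run:
```python
from turn import *
ctrl.command_gripper(.66);st("open")
p=np.array(ctrl.current_tool_pos());ctrl.move_l([p[0],p[1],.17],vel=.12)
ctrl.goto([.45,-.22,.25],R(-40));st("away")
t=ctrl.read_camera("top");s=ctrl.read_camera("side")
cv2.imwrite("pics/t7.png",t);cv2.imwrite("pics/s7.png",s)
f=lambda im,y,x:cv2.resize(im[y:y+75,x:x+75],None,fx=5,fy=5,interpolation=cv2.INTER_CUBIC)
cv2.imwrite("pics/c7.png",np.vstack([np.hstack([f(t,160,300),f(s,195,305)]),cv2.resize(s[100:350,100:500],(750,469))])[:600])
```

```text
open t32.10 p [ 0.5666 -0.0545  0.0593] F [ 0.5631 -0.4647 -0.2244] M [-0.089   0.0602  0.0179] w0.659
away t34.05 p [ 0.4503 -0.2194  0.2494] F [-0.0145  0.401  -0.1148] M [-0.0704  0.0961  0.0361] w0.662
```

View pics/c7.png

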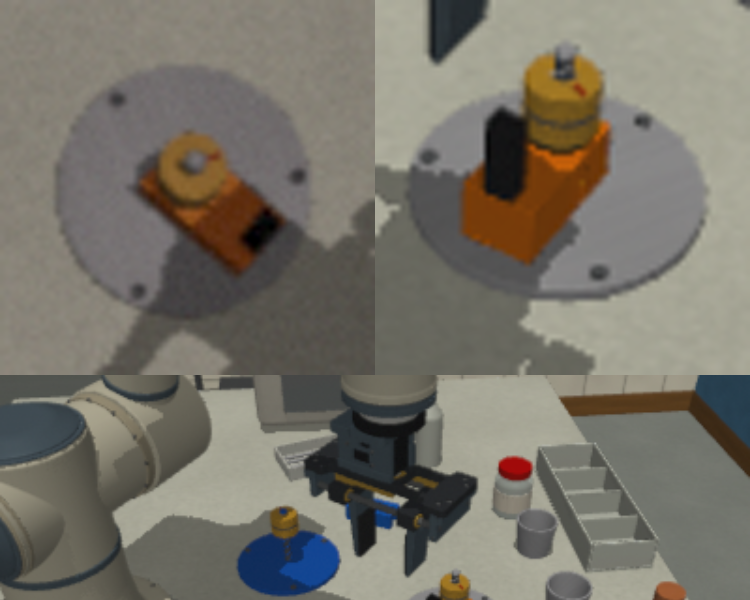

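```bash
python3 -c "
from bench import ctrl
ctrl.sign_off();print(ctrl.current_t())"
```

```text
the job is handed in; nothing more can be done
the job is handed in; nothing more can be done
```

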